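Drop a set of gudgeon pins from the bench feeder

TASK

Draw one engine set of four gudgeon pins from the bench feeder without picking anything up: push the steel tray along its guides fully home against the stop under the chute's mouth, then press the rubber pad of the rocking lever right down so that its other end lifts the gate, and keep it down until four pins lie in the tray. Then let the lever rise again so that the gate shuts and the other two pins stay in the chute. Press only once, do not touch the pins or lift the tray, and leave the connecting rod, piston and cylinder sleeve where they are.

Things in the scene. Friction and masses are not known exactly. Their poses are not given: they have to be found in the camera images.
- feeder: Gravity pin feeder bolted to the bench: steel base plate 130 wide, 455 long, 5 thick, carrying a green sheet-metal chute 72 wide that slopes 8 degrees down to -y. Origin on the bench (underside of the plate) below the gate; y uphill along the chute, x across, z up; plate from y = -240 to +215 mm, chute from -46 to +163. The green ears at the lever's shaft reach 107 above the bench, 82 mm apart outside.
- chute_lip (a point): Middle of the edge of the chute's mouth, over which the pins drop, 48 mm above the bench, at y = -46 in the feeder's frame.
- tray_stop (a point): Middle, 20 mm above the bench, of the face that the tray comes to rest against: the chute's front leg, 72 wide, at y = -25 in the feeder's frame. From there to y = -235 two guide strips on the plate (tops 20 above the bench, 94 apart inside, 106 outside) lead the tray along y.
- tray: Loose open steel tray, 92 (x) by 110 (y) by 36 high, walls 3, about 0.8 kg, on the base plate between the guides, axes as the feeder's. Origin: centre of its underside. It starts 40 to 90 mm out from home and is pushed on the outside of its -y wall towards +y (4 to 8 N). Home, its origin is at y = -80 in the feeder's frame, and the lip overhangs it by 21, 4 mm above its rim.
- lever (a joint): Angle of the rocking lever, rad: 0 at rest (gate down, pad up), 0.45 fully down at its stop. The gate lets pins pass from about 0.35 on; a finger under the lever then holds back the fifth pin, so one press lets out just four, within about 1.5 s. A spring brings the lever back; the pad takes 2 to 5 N up to its firm stop.
- lever_pivot (a point): Middle of the lever's shaft, which runs along the feeder's x axis, at y = +46 in the feeder's frame, 97 mm above the bench.
- lever_pad (a point): Middle of the top face of the lever's black rubber pad, 50 (x) by 64 (y), at the lever's high end, 152 mm from the shaft. At rest 181 mm above the bench at y = +173 in the feeder's frame, its uphill edge tilted up 14 degrees; fully down 117 mm above the bench at y = +197: its arc about the shaft goes 64 mm down and 24 uphill (+y). The space under it is clear.
- pin1: Gudgeon pin 1 of six counted up from the gate: plain ground steel pin, 22 diameter, 60 long, 115 g, lying across the chute. Origin: its centre; x along its axis.
- pin2: Gudgeon pin 2 of six counted up from the gate: plain ground steel pin, 22 diameter, 60 long, 115 g, lying across the chute. Origin: its centre; x along its axis.
- pin3: Gudgeon pin 3 of six counted up from the gate: plain ground steel pin, 22 diameter, 60 long, 115 g, lying across the chute. Origin: its centre; x along its axis.
- pin4: Gudgeon pin 4 of six counted up from the gate: plain ground steel pin, 22 diameter, 60 long, 115 g, lying across the chute. Origin: its centre; x along its axis.
- pin5: Gudgeon pin 5 of six counted up from the gate: plain ground steel pin, 22 diameter, 60 long, 115 g, lying across the chute. Origin: its centre; x along its axis.
- pin6: Gudgeon pin 6 of six counted up from the gate: plain ground steel pin, 22 diameter, 60 long, 115 g, lying across the chute. Origin: its centre; x along its axis.
- conrod: Bystander: steel connecting rod lying on the bench at the feeder's side nearer the robot, 192 long, 86 wide at the big end, 24 high. Origin near the middle of its underside, y along it.
- piston: Bystander: aluminium piston standing crown up on the bench on the feeder's far side, 80 diameter, 64 high. Origin: centre of its underside.
- sleeve: Bystander: bare steel cylinder sleeve standing on the bench on the feeder's far side, 88 diameter, 120 high, open tube. Origin: centre of its underside.

How it is judged:
By the outcome, as a careful person would: the job done as asked, in the order asked, and still so for the second after the job is handed in, with the robot touching nothing.
It also fails if it takes over 45 s, if anything falls off the work surface, if the arm or the gripper's body presses on something with over 40 N, if the wrist force passes 120 N, or if a joint passes its speed limit or range.

ROBOT

A 7-joint arm with a two-finger parallel gripper is mounted at the origin on the work surface. World frame = base frame: x ahead of the robot, y to its left, z up, the work surface at z = 0. Lengths are in m, angles in rad, forces in N, time in s.
With the tool pointing down it reaches from about 0.425 to 0.8 m from the base axis. Payload 8.3 kg.
Tool frame: the origin (TCP) lies midway between the tips of the shut fingers; the grasp point (between the pads) lies 19 mm behind it; z points along the fingers, y is the line along which they close (so a half turn about z gives the same grasp; the last joint's range is limited). The gripper opens to 85 mm and grips with 20 to 120 N. Pads are 22 mm wide; open, the fingers measure 114 mm over their backs; the gripper's body (76 mm by 85 mm) begins 54 mm behind the grasp point. The pads swing forward as they close: fully open they stand 13 mm farther back than shut.
Start: joints at [1.273, 0.383, 0.016, 1.37, -0.006, 1.388, -0.046], TCP at [0.145, -0.608, 0.231] pointing down, gripper open.
Joint ranges: [-2.95, 2.95], [-0.25, 2.06], [-1.52, 1.56], [0.18, 2.33], [-1.44, 4.58], [0.02, 2.06], [-3.01, 3.01]. Speed limits (rad/s): [2.39, 2.39, 3.01, 3.01, 3.14, 3.14, 3.14].

INTERFACE

Orientations are given as a unit quaternion [w, x, y, z].
In Python, from bench import bot gives the robot as it stands.
- The arm moves only by the tool play_rows, never from a script. Its argument "rows" is a list of rows, each a list of 2 entries, a list of its own where there are three numbers: the shift along the tool's x, y, z normalised to -1 to 1, where 1 is 100 mm, then the turn about the tool's z normalised to -1 to 1, where 1 is 180 degrees. A call has 1 to 10 rows; each row shifts and turns the commanded pose from where the row before left it, along the tool's axes as they then stand; what a row does not reach is not made up. A row lasts 1/10 s, in which the tool goes at most 50 mm and 8.59 degrees, less where a joint would pass 70% of its speed; a pose out of reach is approached as far as the arm can. A call with a number of a shift or a turn outside -1 to 1 is refused whole. A call with a gripper value outside its range is refused whole. "claw" is the opening, from 0 (shut) to 1 (fully open), set as the call begins (left out, the last holds). The fingers move at their own pace and stop on an object; the grip force is fixed at half the most. Time passes only in rows, so rows that do not move let the fingers close. It gives the time, the measured TCP pose, the force, the opening and the grip force at its end, in the units of the state.
- bot.get_state(): the state, without advancing time (a new reading comes with each control period).
- bot.read_camera(name): name is "scene" or "top" or "wrist"; returns (picture, depth): 384x512x3 uint8, red, green, blue; 384x512 float32, m along the optical axis (not along the pixel's ray), 0 where there is no reading.
- bot.get_calibration(name): a dict with "K" (3x3 intrinsics, pixels), "dist_coeffs" ([k1, k2, p1, p2, k3] as OpenCV has them; the pictures are not rectified), "view" (4x4, takes a point from world to camera coordinates); the wrist camera has in their place "tool_from_camera" (4x4, takes a point from camera to tool coordinates, whose origin is the TCP and whose axes are the flange's). Camera axes: x right, y up, looking along -z (the intrinsics and any distortion apply to the point x, -y, -z); pixel columns grow to the right and rows downward; lengths in m; the calibration is good to about 2 mm. A picture is of the moment at which its call begins: read the wrist's pose just before it. get_calibration takes no time and is no camera call.
- bot.sign_off(): hands the job in; it is judged then, once.
Trained networks look in the newest picture that a camera, given by its name, has taken for a name from the list of things; names that differ only in an ending like _2 or _b are one class to them, and where a whole thing is asked for, a point or a joint stands for the part that bears it (a point fixed in the world has none). Each returns a list of dicts, best first, with "confidence" (0 to 1); they miss things now and then, are a little off and sometimes report something else, mostly with a low value. They report only what shows in the picture. A call takes as long as a camera call.
- bot.find_in(label, camera): "box" ([left, top, right, bottom] in pixels, round what is visible of it).
- bot.cut_out(label, camera): "region" (384x512 bool, what is visible of it) and "box" ([left, top, right, bottom] in pixels, round what is visible of it).
- bot.spot_point(label, camera): "uv" ([column, row] in pixels: a listed point, or the origin of a listed thing).
The state is a dict: "clock": time; "qpos": joint angles; "qd": joint speeds; "joint_torque": joint torques, N m; "position": TCP position; "ee_rot": TCP orientation; "wrist_force": force on the tool from outside, world axes, zero at the start; "ft_torque": the same for the moment, N m; "grip_width": opening from 0.0 (shut) to 1.0 (fully open); "gripper_force": force on a finger pad.
Only numpy, scipy, OpenCV 4.12 (cv2) and the standard library are available. Lean on these libraries where they do the work, as an engineer would, in place of code of your own. Each camera call takes 0.05 s, during which the arm holds its last target. There are 200 camera calls.

## Working session

There is one attempt and no reset: what is moved stays moved. The work goes in short steps, Python scripts to look and compute and a tool call to move; the robot and the scene stay as the last step left them, time stands still between calls to the robot, and variables do not carry over. Pictures are saved under pics/ and viewed, at most 10 in all, crops included, and the job is handed in when it is done.

Besides the shell and the picture viewer there is one more tool, called by a JSON object that holds its "fn" and its "kwargs". play_rows: Moves the arm, as the interface text tells. Its arguments: {"type":"object","properties":{"rows":{"type":"array"},"claw":{"type":"number"}},"required":["rows"]}

```bash
mkdir -p pics && cat > h.py <<'E'
import numpy as np, cv2
from bench import bot
def undist(uv,c):
    K=np.array(c["K"]);d=np.array(c["dist_coeffs"],float)
    return cv2.undistortPoints(np.array(uv,float).reshape(-1,1,2),K,d).reshape(-1,2)
def world(uv,z,c):  # z: depth list -> world points
    n=undist(uv,c);z=np.asarray(z,float).reshape(-1)
    P=np.c_[n[:,0]*z,-n[:,1]*z,-z,np.ones(len(z))]
    return (np.linalg.inv(np.array(c["view"]))@P.T).T[:,:3]
def on_plane(uv,h,c):
    n=undist(uv,c);M=np.linalg.inv(np.array(c["view"]))
    D=np.c_[n[:,0],-n[:,1],-np.ones(len(n))]@M[:3,:3].T;o=M[:3,3]
    return o+D*((h-o[2])/D[:,2])[:,None]
E
python3 - <<'E'
from h import *
s=bot.get_state();print(s["clock"],s["position"],s["ee_rot"],s["wrist_force"])
for cam in ["top","scene"]:
    im,d=bot.read_camera(cam);cv2.imwrite(f"pics/{cam}0.png",im[:,:,::-1]);np.save(f"{cam}d.npy",d)
    c=bot.get_calibration(cam)
    for l in ["chute_lip","tray_stop","lever_pivot","lever_pad","tray","feeder","conrod","piston","sleeve"]:
        r=bot.spot_point(l,cam)[:1]
        if r:
            uv=r[0]["uv"];z=d[int(round(uv[1])),int(round(uv[0]))]
            h={"chute_lip":.048,"tray_stop":.02,"lever_pivot":.097,"lever_pad":.181}.get(l,0)
            print(cam,l,round(r[0]["confidence"],2),np.round(uv),world([uv],[z],c).round(3)[0],on_plane([uv],h,c).round(3)[0])
E
```

```text
0.0 [ 0.14534135 -0.60733642  0.23026616] [-9.83467885e-04  9.93109798e-01  1.17183379e-01 -1.31525848e-04] [0.47730299 0.89645848 0.1487605 ]
top chute_lip 0.7 [264. 216.] [ 0.549 -0.007  0.048] [ 0.549 -0.007  0.048]
top tray_stop 0.57 [258. 220.] [0.538 0.008 0.053] [0.543 0.007 0.02 ]
top lever_pivot 0.59 [224. 210.] [0.552 0.079 0.108] [0.554 0.079 0.097]
top lever_pad 0.83 [158. 205.] [0.551 0.204 0.186] [0.552 0.205 0.181]
top tray 0.89 [297. 220.] [ 0.543 -0.084  0.009] [ 0.544 -0.085  0.   ]
top feeder 0.63 [244. 220.] [0.533 0.039 0.097] [0.547 0.038 0.   ]
top conrod 0.65 [278. 290.] [ 0.386 -0.035  0.011] [ 0.386 -0.036  0.   ]
top piston 0.96 [289. 154.] [ 0.685 -0.065  0.064] [ 0.703 -0.071  0.   ]
top sleeve 0.95 [174. 160.] [ 0.693  0.201 -0.003] [0.692 0.2   0.   ]
scene chute_lip 0.59 [260. 224.] [ 0.511 -0.03   0.022] [ 0.542 -0.011  0.048]
scene tray_stop 0.89 [267. 241.] [0.584 0.03  0.051] [0.549 0.01  0.02 ]
scene lever_pivot 0.62 [298. 220.] [0.567 0.082 0.105] [0.557 0.077 0.097]
scene lever_pad 0.64 [374. 200.] [0.552 0.206 0.18 ] [0.553 0.206 0.181]
scene tray 0.83 [225. 231.] [ 0.549 -0.09   0.005] [ 0.543 -0.095  0.   ]
scene feeder 0.8 [274. 252.] [0.584 0.044 0.031] [0.55  0.026 0.   ]
scene conrod 0.97 [282. 202.] [ 0.402 -0.036  0.013] [ 0.384 -0.046 -0.   ]
scene piston 0.65 [186. 280.] [ 0.734 -0.042  0.036] [ 0.704 -0.07   0.   ]
scene sleeve 0.9 [324. 333.] [0.732 0.212 0.049] [0.69  0.197 0.   ]
```

View pics/top0.png

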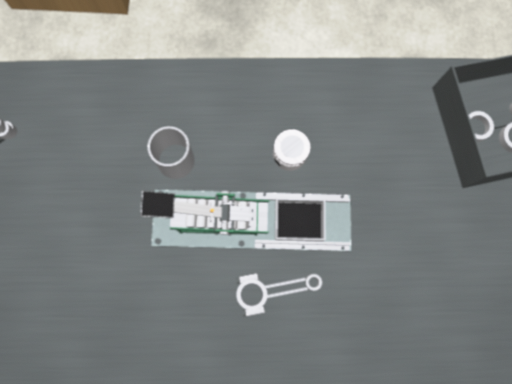

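View pics/scene0.png

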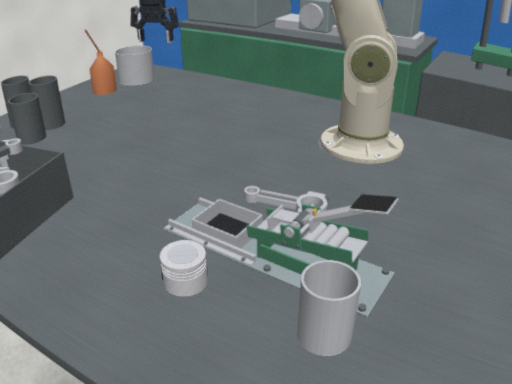

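```bash
python3 - <<'E'
from h import *
from scipy.spatial.transform import Rotation as R
c=bot.get_calibration("top");d=np.load("topd.npy")
for l in ["tray","lever_pad","feeder"]:
    r=bot.cut_out(l,"top")[0];v,u=np.nonzero(r["region"]&(d>0))
    P=world(np.c_[u,v],d[v,u],c)
    if l=="tray": P=P[P[:,2]>.03]
    if l=="lever_pad": P=P[P[:,2]>.15]
    if l=="feeder": P=P[(P[:,2]<.03)]
    (cx,cy),(w,hh),a=cv2.minAreaRect((P[:,:2]*1000).astype(np.float32))
    print(l,r["confidence"],"rect",np.round([cx,cy,w,hh,a],1),"box",cv2.boxPoints(((cx,cy),(w,hh),a)).round().tolist(),"z",np.percentile(P[:,2],[5,50,95]).round(3))
q=bot.get_state()["ee_rot"];print(R.from_quat(np.r_[q[1:],q[0]]).as_matrix().round(3))
E
```

```text
tray 0.71 rect [542.7 -86.2 110.1  92.9  87.9] box [[494.0, -140.0], [587.0, -143.0], [591.0, -33.0], [498.0, -30.0]] z [0.032 0.04  0.044]Traceback (most recent call last):
  File "<stdin>", line 5, in <module>
IndexError: list index out of range
```

The top view shows the feeder lying along world y. The pad is at about (158,205), the tray at (300,220), the plate's lower corners at about (152,248) and (351,250), the conrod at (278,290), the piston at (291,148) and the sleeve at (169,147). All bystanders are clear of the paths.

```bash
python3 - <<'E'
from h import *
c=bot.get_calibration("top");d=np.load("topd.npy")
v,u=np.mgrid[150:290,120:380];v=v.ravel();u=u.ravel();k=d[v,u]>0
P=world(np.c_[u[k],v[k]],d[v[k],u[k]],c)
s=P[(P[:,0]>.44)&(P[:,0]<.64)&(P[:,2]>.025)&(P[:,2]<.3)]
pad=P[(P[:,2]>.165)&(P[:,1]>.15)&(P[:,0]<.62)&(P[:,0]>.48)]
print("pad",len(pad),pad.mean(0).round(3),pad.min(0).round(3),pad.max(0).round(3))
q=on_plane([[152,248],[351,250],[350,194]],.005,c);print("plate",q.round(3).tolist())
for y in (-.17,-.15,-.146,-.142,-.138,-.134,-.13,-.1):
    m=(abs(P[:,1]-y)<.003)&(abs(P[:,0]-.543)<.03);print(y,P[m,2].round(3)[:12])
im=cv2.imread("pics/top0.png")[180:260,130:370];cv2.imwrite("pics/topc.png",cv2.resize(im,None,fx=3.3,fy=3.3,interpolation=cv2.INTER_CUBIC))
E
```

```text
pad 846 [0.553 0.206 0.182] [0.528 0.175 0.167] [0.58  0.237 0.192]
plate [[0.484, 0.247, 0.005], [0.474, -0.206, 0.005], [0.605, -0.21, 0.005]]
-0.17 [0.008 0.006 0.01  0.006 0.006 0.005 0.01  0.007 0.004 0.008 0.002 0.008]
-0.15 [0.008 0.009 0.007 0.008 0.008 0.006 0.006 0.004 0.003 0.003 0.006 0.005]
-0.146 [0.005 0.006 0.004 0.006 0.007 0.006 0.007 0.007 0.009 0.003 0.007 0.008]
-0.142 [0.043 0.03  0.04  0.041 0.025 0.038 0.047 0.013 0.025 0.038 0.044 0.01 ]
-0.138 [0.03  0.04  0.025 0.038 0.047 0.009 0.013 0.025 0.038 0.008 0.01  0.01 ]
-0.134 [0.006 0.013 0.015 0.008 0.011 0.01  0.012 0.011 0.013 0.01  0.008 0.008]
-0.13 [0.008 0.012 0.013 0.011 0.015 0.009 0.01  0.011 0.006 0.008 0.012 0.01 ]
-0.1 [0.011 0.012 0.011 0.008 0.008 0.009 0.01  0.009 0.009 0.011 0.008 0.009]
```

{"fn": "play_rows", "kwargs": {"rows": [[[0, 0, 0], 0.042], [[0, 0, 0], 0.042]], "claw": 0}}

```text
clock: 1.3
position: [0.1454, -0.6078, 0.2313]
ee_rot: [-0.0, 1.0, -0.017, 0.0]
wrist_force: [0.5, 0.6, 0.1]
grip_width: 0.688
gripper_force: 0.0
```

View pics/topc.png

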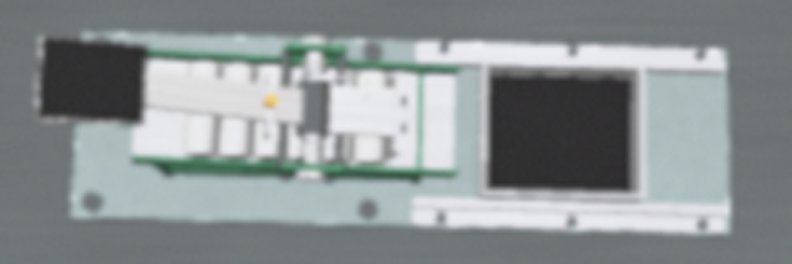

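{"fn": "play_rows", "kwargs": {"rows": [[[0.25, -0.29, 0], 0], [[0.25, -0.29, 0], 0], [[0.25, -0.29, 0], 0], [[0.25, -0.29, 0], 0], [[0.25, -0.29, 0], 0], [[0.25, -0.29, 0], 0], [[0.25, -0.29, 0], 0], [[0.25, -0.29, 0], 0], [[0.25, -0.29, 0], 0], [[0.25, -0.29, 0], 0]]}}

```text
clock: 2.3
position: [0.4046, -0.324, 0.2316]
ee_rot: [0.0, 1.0, -0.015, 0.0]
wrist_force: [-0.4, -1.2, -0.6]
grip_width: 0.001
gripper_force: 0.0
```

{"fn": "play_rows", "kwargs": {"rows": [[[0.26, -0.28, 0], 0], [[0.26, -0.28, 0], 0], [[0.26, -0.28, 0], 0], [[0.26, -0.28, 0], 0], [[0.26, -0.28, 0], 0], [[0, 0, 0.4], 0], [[0, 0, 0.4], 0], [[0, 0, 0.4], 0], [[0, 0, 0.4], 0], [[0, 0, 0], 0]]}}

```text
clock: 3.3
position: [0.5337, -0.188, 0.0659]
ee_rot: [-0.002, 1.0, -0.014, -0.005]
wrist_force: [-0.1, -0.6, 0.6]
grip_width: 0.002
gripper_force: 0.0
```

{"fn": "play_rows", "kwargs": {"rows": [[[0.04, 0, 0.2], 0], [[0.03, 0, 0.15], 0], [[0, 0, 0.1], 0], [[0, 0, 0], 0], [[0, 0, 0], 0]]}}

```text
clock: 3.8
position: [0.545, -0.1894, 0.0271]
ee_rot: [0.0, 1.0, -0.015, 0.0]
wrist_force: [-0.2, -0.2, 1.1]
grip_width: -0.002
gripper_force: 0.0
```

```bash
python3 - <<'E'
from h import *
s=bot.get_state();print(s["position"].round(4),s["wrist_force"].round(2))
E
```

```text
[ 0.545  -0.1894  0.0271] [-0.17 -0.16  1.07]
```

{"fn": "play_rows", "kwargs": {"rows": [[[-0.02, -0.1, 0.05], 0], [[0, -0.1, 0], 0], [[0, -0.06, 0], 0], [[0, -0.06, 0], 0], [[0, -0.06, 0], 0], [[0, -0.06, 0], 0], [[0, -0.06, 0], 0], [[0, -0.06, 0], 0]]}}

```text
clock: 4.6
position: [0.5446, -0.1335, 0.0216]
ee_rot: [0.0, 1.0, -0.015, 0.0]
wrist_force: [-0.5, -4.6, 1.3]
grip_width: 0.001
gripper_force: 2.4
```

{"fn": "play_rows", "kwargs": {"rows": [[[0, -0.05, 0], 0], [[0, -0.05, 0], 0], [[0, -0.04, 0], 0], [[0, -0.03, 0], 0]]}}

```text
clock: 5.0
position: [0.5452, -0.1161, 0.0216]
ee_rot: [0.0, 1.0, -0.015, 0.0]
wrist_force: [-0.3, -5.4, 4.1]
grip_width: 0.001
gripper_force: 2.8
```

{"fn": "play_rows", "kwargs": {"rows": [[[0, -0.03, 0], 0], [[0, -0.03, 0], 0], [[0, 0, 0], 0]]}}

```text
clock: 5.3
position: [0.5444, -0.1155, 0.0216]
ee_rot: [0.003, 1.0, -0.017, -0.0]
wrist_force: [-2.3, -17.0, 4.5]
grip_width: 0.002
gripper_force: 8.8
```

{"fn": "play_rows", "kwargs": {"rows": [[[0, 0.1, 0], 0], [[0, 0.2, 0], 0], [[0, 0.15, -0.2], 0], [[0, 0, -0.4], 0], [[0, 0, -0.45], 0], [[0, 0, -0.45], 0], [[0, 0, -0.45], 0], [[0, 0, -0.3], 0], [[0, 0, 0], 0]]}}

```text
clock: 6.2
position: [0.5461, -0.1537, 0.2512]
ee_rot: [0.0, 1.0, -0.013, 0.004]
wrist_force: [-0.5, -0.5, 0.6]
grip_width: -0.002
gripper_force: 0.0
```

```bash
python3 - <<'E'
from h import *
s=bot.get_state();print(s["position"].round(4),s["wrist_force"].round(2))
for cam in ("top","wrist","scene"):
    im,d=bot.read_camera(cam);np.save(cam+"d1.npy",d)
    if cam=="top":
        c=bot.get_calibration("top");A=cv2.resize(im[180:260,130:370][:,:,::-1],None,fx=2.2,fy=2.2,interpolation=cv2.INTER_CUBIC)
        for r in bot.spot_point("tray","top")[:2]: print(r["confidence"],on_plane([r["uv"]],.005,c))
    elif cam=="wrist": B=im[:,:,::-1]
    else: C=cv2.resize(im[180:300,150:410][:,:,::-1],None,fx=2,fy=2)
W=np.zeros((560,800,3),np.uint8);W[:176,:528]=A[:176,:528]
W[180:436,:341]=cv2.resize(B,(341,256));W[180:420,345:800]=C[:,:455];cv2.imwrite("pics/home.png",W)
E
```

```text
[ 0.5461 -0.1537  0.2512] [-0.52 -0.46  0.64]
0.73 [[0.56515594 0.06778357 0.005     ]]
0.63 [[ 0.54112161 -0.04746229  0.005     ]]
```

View pics/home.png

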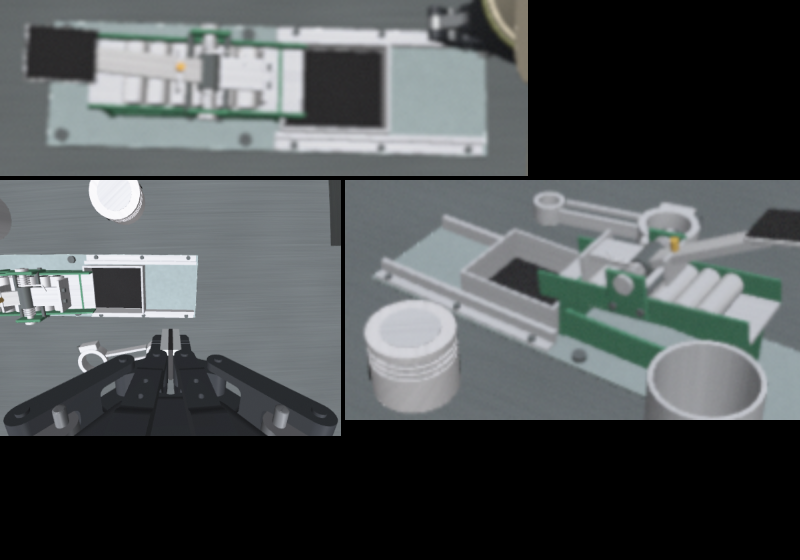

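The tray is home: its origin is at about y=-0.047 against -0.048 expected, and its rim is tucked under the lip. All pins are still in the chute. Next I go over the pad.

{"fn": "play_rows", "kwargs": {"rows": [[[0, -0.4, 0], 0], [[0, -0.4, 0], 0], [[0, -0.4, 0], 0], [[0, -0.4, 0], 0], [[0, -0.4, 0], 0], [[0, -0.4, 0], 0], [[0, -0.4, 0], 0], [[0, -0.4, 0], 0], [[-0.04, -0.4, 0], 0], [[0, 0, 0], 0]]}}

```text
clock: 7.4
position: [0.5468, 0.2124, 0.2444]
ee_rot: [-0.002, 1.0, -0.009, -0.002]
wrist_force: [-1.5, 1.4, 0.6]
grip_width: 0.001
gripper_force: 0.0
```

{"fn": "play_rows", "kwargs": {"rows": [[[0, 0, 0.3], 0], [[0, 0, 0.15], 0], [[0, 0, 0], 0], [[0, 0, 0], 0]]}}

```text
clock: 7.8
position: [0.5498, 0.2045, 0.2006]
ee_rot: [0.0, 1.0, -0.015, -0.001]
wrist_force: [0.4, 0.8, 0.1]
grip_width: 0.001
gripper_force: 0.0
```

{"fn": "play_rows", "kwargs": {"rows": [[[0.03, 0, 0.15], 0], [[0, -0.05, 0.15], 0], [[0, -0.08, 0.15], 0], [[0, -0.06, 0.15], 0], [[0, -0.03, 0.12], 0], [[0, -0.02, 0.1], 0], [[0, 0, 0.03], 0], [[0, 0, 0], 0]]}}

```text
clock: 8.6
position: [0.5541, 0.2293, 0.1179]
ee_rot: [-0.0, 1.0, -0.014, 0.001]
wrist_force: [-2.5, -2.6, 16.5]
grip_width: 0.001
gripper_force: 7.7
```

{"fn": "play_rows", "kwargs": {"rows": [[[0, 0, 0], 0], [[0, 0, 0], 0], [[0, 0, 0], 0], [[0, 0, 0], 0], [[0, 0, 0], 0], [[0, 0, 0], 0], [[0, 0, 0], 0], [[0, 0, 0], 0], [[0, 0, 0], 0], [[0, 0, 0], 0]]}}

```text
clock: 9.6
position: [0.5541, 0.2293, 0.1179]
ee_rot: [-0.0, 1.0, -0.014, 0.001]
wrist_force: [-3.4, -2.5, 15.5]
grip_width: -0.005
gripper_force: 7.7
```

{"fn": "play_rows", "kwargs": {"rows": [[[0, 0, 0], 0], [[0, 0, 0], 0], [[0, 0, 0], 0], [[0, 0, 0], 0], [[0, 0, 0], 0], [[0, 0, 0], 0], [[0, 0, 0], 0]]}}

```text
clock: 10.3
position: [0.5541, 0.2292, 0.1179]
ee_rot: [-0.0, 1.0, -0.014, 0.001]
wrist_force: [-3.5, -2.8, 16.6]
grip_width: -0.003
gripper_force: 7.7
```

```bash
cat > shot.py <<'E'
from h import *
import sys
s=bot.get_state();print(s["clock"],s["position"].round(4),s["wrist_force"].round(2))
a,_=bot.read_camera("top");b,_=bot.read_camera("scene")
W=np.zeros((560,800,3),np.uint8)
A=cv2.resize(a[180:260,130:370][:,:,::-1],None,fx=3.3,fy=3.3,interpolation=cv2.INTER_CUBIC);W[:264,:792]=A
B=cv2.resize(b[170:290,150:410][:,:,::-1],None,fx=2.4,fy=2.4,interpolation=cv2.INTER_CUBIC);W[270:558,:624]=B
cv2.imwrite(f"pics/{sys.argv[1]}.png",W)
E
python3 shot.py press
```

```text
10.3 [0.5541 0.2292 0.1179] [-3.54 -2.79 16.63]
```

View pics/press.png

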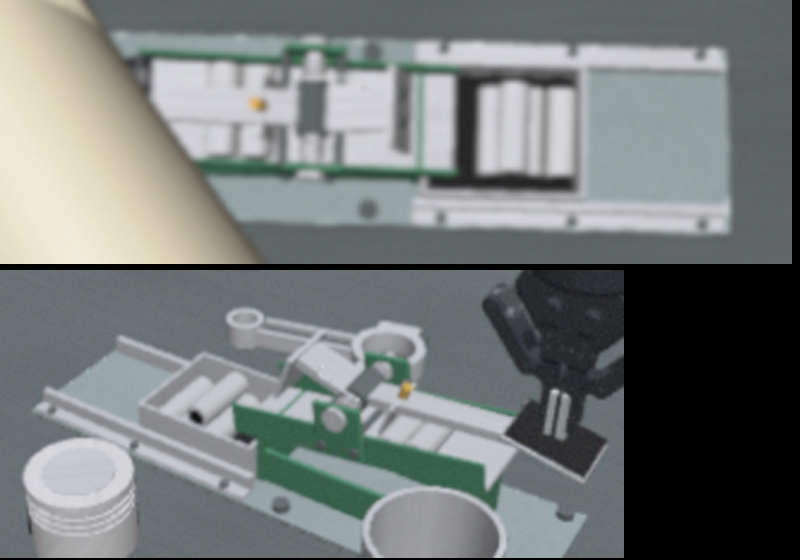

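The lever is fully down and the gate is up. Four pins lie in the tray (top crop columns about 488, 513, 537 and 562) and two remain in the chute (about 222 and 250). I'm releasing the lever back along its arc.

{"fn": "play_rows", "kwargs": {"rows": [[[0, 0.02, -0.13], 0], [[0, 0.03, -0.14], 0], [[0, 0.06, -0.15], 0], [[0, 0.08, -0.15], 0], [[0, 0.05, -0.18], 0], [[0, 0, -0.25], 0], [[0, 0, -0.3], 0], [[0, 0, -0.3], 0], [[0, 0, 0], 0]]}}

```text
clock: 11.3
position: [0.5546, 0.2049, 0.2818]
ee_rot: [-0.001, 1.0, -0.015, 0.003]
wrist_force: [-0.4, -0.2, -0.1]
grip_width: -0.0
gripper_force: 0.0
```

{"fn": "play_rows", "kwargs": {"rows": [[[-0.2, -0.3, -0.1], 0], [[-0.2, -0.3, 0], 0], [[-0.2, -0.3, 0], 0], [[0, -0.3, 0], 0], [[0, 0, 0], 0], [[0, 0, 0], 0]]}}

```text
clock: 11.9
position: [0.4964, 0.3262, 0.2859]
ee_rot: [0.0, 1.0, -0.014, -0.0]
wrist_force: [0.4, -0.3, 0.2]
grip_width: 0.002
gripper_force: 0.0
```

```bash
python3 shot.py end
```

```text
11.9 [0.4964 0.3262 0.2859] [ 0.4  -0.29  0.16]
```

View pics/end.png

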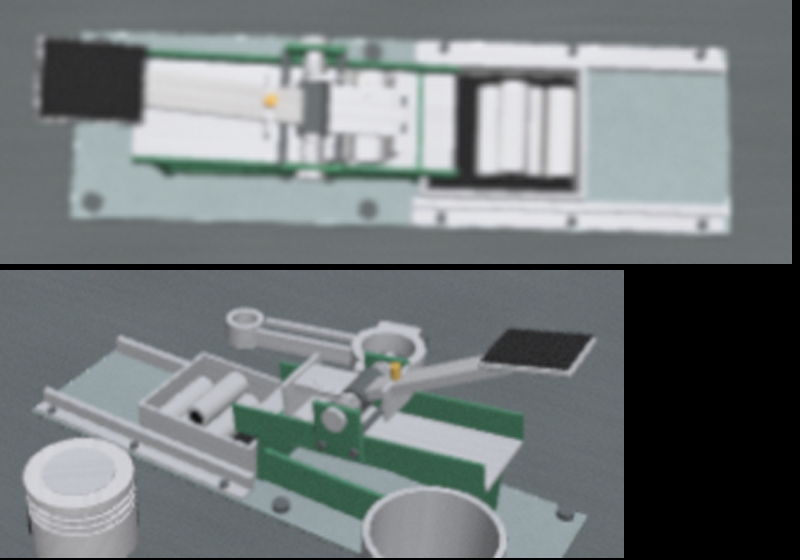

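The lever is back up (pad at about (93,80) in the top crop) and the gate is shut. Four pins are in the tray, the other two have rolled down behind the gate (about (372,115)), and the bystanders haven't moved.

```bash
python3 -c "
from bench import bot
print(bot.sign_off())"
```

```text
the job is handed in; nothing more can be done
None
```

The job is handed in: the tray is home against the stop with four pins in it after a single press, the lever is back up with the gate shut, two pins remain in the chute, and the connecting rod, piston and sleeve were not touched.

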